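Build up the tiered counter display in a bakery shop

TASK

Build the display stand from the bottom up on its square base: first the large tier, then the medium one, then the small one, each set over the post below it so that it sits fully down and level, and last set the slate price sign on the top post (it may face any way). Let go of each piece before fetching the next, and leave the jam jar and the brioche where they are.

Things in the scene. Friction and masses are not known exactly. Their poses are not given: they have to be found in the camera images.
- base: Foot of the display stand, fixed to the counter: a dark wooden square slab 140 x 140 x 14 mm with a short pale post in the middle whose top is 34 mm above the counter. Origin: centre of its underside, z up, x and y along the slab's edges. The post is 32 mm in diameter, its last 4 mm tapering to a flat top 24 mm across.
- large_tier: Loose large tier: brown round wooden plate 170 mm across, 14-24 mm above the origin, with a pale grip post (32 mm diameter) from 24 to 74 mm, its last 4 mm tapering to 24. Origin: centre of underside, z up. Collar below, 0-14 mm: 64 mm outside, 42 mm bore, goes over a post until the plate rests on its top. Seated origin: 20 mm above the base's, 60 mm above a tier's. Nothing latches.
- medium_tier: Loose medium tier: brown round wooden plate 130 mm across, 14-24 mm above the origin, with a pale grip post (32 mm diameter) from 24 to 74 mm, its last 4 mm tapering to 24. Origin: centre of underside, z up. Collar below, 0-14 mm: 64 mm outside, 42 mm bore, goes over a post until the plate rests on its top. Seated origin: 20 mm above the base's, 60 mm above a tier's. Nothing latches.
- small_tier: Loose small tier: brown round wooden plate 92 mm across, 14-24 mm above the origin, with a pale grip post (32 mm diameter) from 24 to 74 mm, its last 4 mm tapering to 24. Origin: centre of underside, z up. Collar below, 0-14 mm: 64 mm outside, 42 mm bore, goes over a post until the plate rests on its top. Seated origin: 20 mm above the base's, 60 mm above a tier's. Nothing latches.
- sign: Loose price sign: blank black slate 80 mm wide (its y), 10 mm thick (its x), standing from 22 to 92 mm above the origin, on a round wooden foot 64 mm across. Origin: centre of the foot's underside, z up. The foot's bore (42 mm, 14 mm deep) goes over a tier's post; seated, its origin is 60 mm above that tier's. Grip it across the slate's thickness.
- jam_jar: Bystander: a closed jam jar, 64 mm in diameter, 85 mm tall. Origin: centre of its underside.
- brioche: Bystander: a small round brioche with a ball on top, 86 mm in diameter, 70 mm tall. Origin: centre of its underside.
There are look-alikes about, which are no part of the job. What is shaped like the sign but blue or green is not meant.

How it is judged (in metres and radians):
On the way, in this order (a step that is already met when the one before it is completed fails the run):
1. the large tier sits on the base, let go (horizontal distance between large_tier and base below 0.01 m and z of large_tier in the frame of base between 0.015 and 0.025 m and angle between large_tier's own z axis and vertical below 0.08 rad and contact force between the fingers and large_tier below 0.3 N), for 0.2 s.
2. the medium tier sits on the large one, let go (horizontal distance between medium_tier and large_tier below 0.01 m and z of medium_tier in the frame of large_tier between 0.055 and 0.065 m and angle between medium_tier's own z axis and vertical below 0.08 rad and contact force between the fingers and medium_tier below 0.3 N), for 0.2 s.
3. the small tier sits on the medium one, let go (horizontal distance between small_tier and medium_tier below 0.01 m and z of small_tier in the frame of medium_tier between 0.055 and 0.065 m and angle between small_tier's own z axis and vertical below 0.08 rad and contact force between the fingers and small_tier below 0.3 N), for 0.2 s.
4. the sign sits on the small tier, let go (horizontal distance between sign and small_tier below 0.01 m and z of sign in the frame of small_tier between 0.055 and 0.065 m and angle between sign's own z axis and vertical below 0.08 rad and contact force between the fingers and sign below 0.3 N), for 0.2 s.
At the end, for the whole second after the job is handed in: The large tier sits on the base, the medium on the large, the small on the medium and the sign on the small: each within 10 mm of the axis of the part below and within 5 mm of its seated height, tilted less than 0.08 rad, released and at rest (horizontal distance between large_tier and base below 0.01 m and z of large_tier in the frame of base between 0.015 and 0.025 m and angle between each of large_tier, medium_tier, small_tier, sign's own z axis and vertical below 0.08 rad and horizontal distance between medium_tier and large_tier below 0.01 m and z of medium_tier in the frame of large_tier between 0.055 and 0.065 m and horizontal distance between small_tier and medium_tier below 0.01 m and z of small_tier in the frame of medium_tier between 0.055 and 0.065 m and horizontal distance between sign and small_tier below 0.01 m and z of sign in the frame of small_tier between 0.055 and 0.065 m and linear speed of each of large_tier, medium_tier, small_tier, sign below 0.02 m/s and angular speed of each of large_tier, medium_tier, small_tier, sign below 0.15 rad/s); the robot touches nothing.
It fails at once if the jam jar is shifted by more than 30 mm (distance of jam_jar from where it was at the start of the episode above 0.03 m).
It fails at once if the brioche is shifted by more than 30 mm (distance of brioche from where it was at the start of the episode above 0.03 m).
It also fails if it takes over 128 s, if anything falls off the work surface, if the arm or the gripper's body presses on something with over 40 N, if the wrist force passes 120 N, or if a joint passes its speed limit or range.

ROBOT

A 6-joint arm with a two-finger parallel gripper is mounted at the origin on the work surface. World frame = base frame: x ahead of the robot, y to its left, z up, the work surface at z = 0. Lengths are in mm, angles in rad, forces in N, time in s.
With the tool pointing down it reaches from about 275 to 750 mm from the base axis. Payload 10.2 kg.
Tool frame: the origin (TCP) lies at the centre of the arm's flange, where the gripper is bolted on; the fingertips stand 173 mm ahead of it and the grasp point (between the pads) lies 155 mm ahead of it; z points along the fingers, y is the line along which they close (so a half turn about z gives the same grasp; the last joint's range is limited). The gripper opens to 85 mm and grips with 20 to 120 N. Pads are 22 mm wide; open, the fingers measure 114 mm over their backs; the gripper's body (76 mm by 85 mm) begins 54 mm behind the grasp point. The pads swing forward as they close: fully open they stand 13 mm farther back than shut.
Start: joints at [-1.495, 0.313, 1.498, -0, 1.331, -0.223], TCP at [154.533, -501.749, 404.694] pointing down, gripper open.
Joint ranges: [-2.94, 2.94], [-0.97, 2.17], [0.19, 2.56], [-1.23, 4.37], [0.02, 3.11], [-2.88, 2.88]. Speed limits (rad/s): [2.39, 2.39, 3.01, 3.14, 3.14, 3.14].

INTERFACE

Orientations are given as a unit quaternion [w, x, y, z].
In Python, from rig import status, capture, camera_info, ticket gives the robot as it stands.
- The arm moves only by the shell command python3 -m crank 'ROWS' [FORCE]. ROWS is JSON, a list of rows, each a list of 7 numbers: the shift along the tool's x, y, z as a fraction of full scale, then the turn, a rotation vector about the tool's x, y, z as a fraction of full scale, then the closure, from 0 (fully open) to 1 (shut). A call has 1 to 12 rows; each row is the pose to reach, as a shift and turn from the pose commanded when the call began, along the tool's axes at that moment; what a row does not reach only later rows make up. Full scale, the value 1, is 0.1 m for a shift and 45 degrees for a turn. A row lasts 1/10 s, in which the tool goes at most 50 mm and 8.59 degrees, less where a joint would pass 70% of its speed; a pose out of reach is approached as far as the arm can. A call with a number of a shift or a turn outside -1 to 1 is refused whole. A call with a gripper value outside its range is refused whole. The fingers move at their own pace and stop on an object; FORCE is the grip in N (left out, the last holds). Time passes only in rows, so rows that repeat a pose let the fingers close. It gives the time, the measured TCP pose, the force, the opening and the grip force at its end, in the units of the state.
- status.sense(): the state, without advancing time (a new reading comes with each control period).
- capture(name): name is "scene" or "top"; returns (picture, depth): 384x512x3 uint8, red, green, blue; 384x512 float32, mm along the optical axis (not along the pixel's ray), 0 where there is no reading.
- camera_info(name): a dict with "K" (3x3 intrinsics, pixels), "D" ([k1, k2, p1, p2, k3] as OpenCV has them; the pictures are not rectified), "camera_from_world" (4x4, takes a point from world to camera coordinates). Camera axes: x right, y up, looking along -z (the intrinsics and any distortion apply to the point x, -y, -z); pixel columns grow to the right and rows downward; lengths in mm; the calibration is good to about 2 mm. A picture is of the moment at which its call begins. camera_info takes no time and is no camera call.
- ticket.finish_job(): hands the job in; it is judged then, once.
The state is a dict: "time_s": time; "joints": joint angles; "dq": joint speeds; "tau": joint torques, N m; "eef_pos": TCP position; "ee_rot": TCP orientation; "force": force on the tool from outside, world axes, zero at the start; "wrist_torque": the same for the moment, N m; "grip_width": opening from 0.0 (shut) to 1.0 (fully open); "grip_force": force on a finger pad.
Only numpy, scipy, OpenCV 4.12 (cv2) and the standard library are available. Lean on these libraries where they do the work, as an engineer would, in place of code of your own. Each camera call takes 0.05 s, during which the arm holds its last target. There are 200 camera calls.

## Working session

There is one attempt and no reset: what is moved stays moved. The work goes in short steps, Python scripts to look and compute and a shell command to move; the robot and the scene stay as the last step left them, time stands still between calls to the robot, and variables do not carry over. Pictures are saved under pics/ and viewed, at most 14 in all, crops included, and the job is handed in when it is done.

```bash
ls; mkdir -p pics; python3 - <<'E'
from rig import status,capture,camera_info
import cv2,numpy as np
for n in("scene","top"):
    p,d=capture(n); cv2.imwrite(f"pics/{n}0.png",p[:,:,::-1]); np.savez(f"{n}0.npz",p=p,d=d)
    c=camera_info(n); print(n,np.round(c["K"],1).tolist(),c["D"],np.round(c["camera_from_world"],3).tolist())
print(status.sense())
E
```

```text
pics
scene [[397.4, 0.0, 255.2], [0.0, 397.4, 196.8], [0.0, 0.0, 1.0]] [-0.04004291  0.          0.          0.          0.        ] [[-0.856, 0.517, -0.002, 480.7], [-0.317, -0.522, 0.792, 151.116], [0.408, 0.678, 0.611, -1465.201], [0.0, 0.0, 0.0, 1.0]]
top [[431.4, 0.0, 262.8], [0.0, 431.4, 191.3], [0.0, 0.0, 1.0]] [-0.04029639  0.          0.          0.          0.        ] [[-0.009, -1.0, 0.025, -4.425], [0.998, -0.008, 0.066, -556.745], [-0.066, 0.025, 0.998, -1095.022], [0.0, 0.0, 0.0, 1.0]]
{'time_s': 0.1, 'joints': array([-1.49538420e+00,  3.13381514e-01,  1.49834196e+00,  8.18244413e-06,
        1.33097704e+00, -2.23415767e-01]), 'dq': array([ 0.00310932, -0.00163545, -0.00089467,  0.00190717, -0.00068176,
        0.00105944]), 'tau': array([ 3.12593736e-03, -4.12904084e+01, -2.60143715e+01, -1.90629703e-04,
        3.02246277e-03,  6.59248570e-06]), 'eef_pos': array([ 154.53893223, -501.70855428,  404.20581259]), 'ee_rot': array([-5.52118778e-04,  9.88858480e-01,  1.48857649e-01,  4.49170419e-05]), 'force': array([-0.38326381,  0.28319493,  0.77254213]), 'wrist_torque': array([-0.00483676,  0.040218  , -0.02397878]), 'grip_force': 0.0, 'grip_width': 1.0014386961503425}
```

View pics/top0.png

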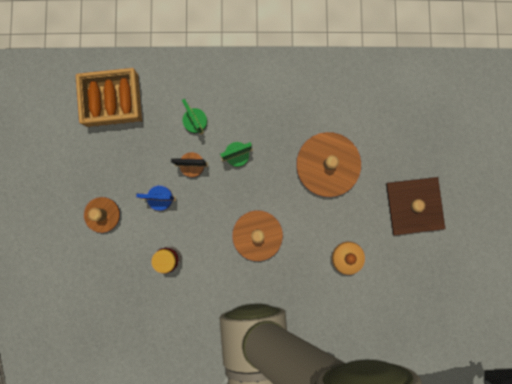

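View pics/scene0.png

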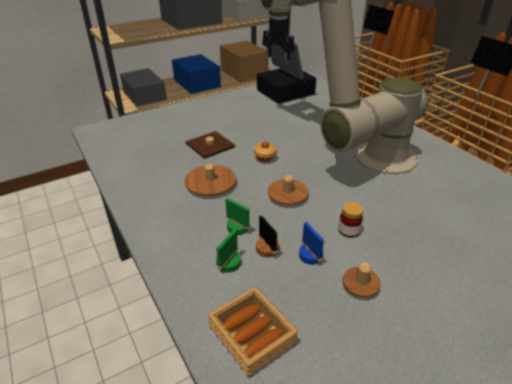

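Top view: large tier (329,165), medium (258,236), small (101,215), black sign (190,163), base (416,206), brioche (349,258), jar (164,261). Possible confusions for the sign: green (195,121), green (237,154), blue (159,198). The brown-footed black one is meant. The tiers differ in diameter.

```bash
cat > h.py <<'E'
import numpy as np,cv2
from rig import status,capture,camera_info
from scipy.spatial.transform import Rotation as R
def cam(n):
    c=camera_info(n); T=np.array(c["camera_from_world"]); return np.array(c["K"]),np.array(c["D"]),T[:3,:3],T[:3,3]
def rays(n,uv):
    K,D,Rm,t=cam(n); q=cv2.undistortPoints(np.float64(uv).reshape(-1,1,2),K,D)[:,0]
    d=np.c_[q[:,0],-q[:,1],-np.ones(len(q))]; return -Rm.T@t, d@Rm   # d scaled to depth 1
def onplane(n,uv,z):
    o,d=rays(n,uv); return o+d*((z-o[2])/d[:,2])[:,None]
def cloud(n,dep):
    h,w=dep.shape; v,u=np.mgrid[:h,:w]; o,d=rays(n,np.c_[u.ravel(),v.ravel()])
    return (o+d*dep.reshape(-1,1)).reshape(h,w,3)
def pix(n,P):
    K,D,Rm,t=cam(n); c=(np.atleast_2d(P)@Rm.T+t)*[1,-1,-1]
    return cv2.projectPoints(c.reshape(-1,1,3),np.zeros(3),np.zeros(3),K,D)[0][:,0]
def blob(n,C,lo,hi,xy,r):
    "centroid pixel of points lo<z<hi within r of xy -> world on measured mean height"
    m=(C[...,2]>lo)&(C[...,2]<hi)&(np.hypot(C[...,0]-xy[0],C[...,1]-xy[1])<r)
    v,u=np.nonzero(m); return m,np.c_[u,v]
E
python3 - <<'E'
from h import *
f=np.load("top0.npz"); C=cloud("top",f["d"])
print("table z",np.median(C[150:300,30:60,2]),np.median(C[100:140,420:480,2]))
for nm,px,zp,zt,rp in [("base",(416,206),14,34,90),("large",(329,165),24,74,100),("medium",(258,236),24,74,80),("small",(101,215),24,74,60),("sign",(190,163),22,92,60)]:
    c=onplane("top",[px],zp)[0]
    m,q=blob("top",C,zt-10,zt+8,c,rp); P=onplane("top",[q.mean(0)],zt)[0]
    m2,q2=blob("top",C,zp-7,zp+8,c,rp); (e,rad)=cv2.minEnclosingCircle(q2.astype(np.float32)) if len(q2) else ((0,0),0)
    E=onplane("top",[e],zp)[0]
    print(nm,"post",P.round(1),len(q),"z",C[m][:,2].mean().round(1),"plate",E.round(1),"r",(rad*1095/431).round(1), len(q2))
    if nm=="sign":
        X=C[m][:,:2]; w,V=np.linalg.eigh(np.cov(X.T)); print("slate dir",np.degrees(np.arctan2(V[1,1],V[0,1])),np.sqrt(w*12))
    if nm=="base":
        r=cv2.minAreaRect(q2.astype(np.float32)); print(r, onplane("top",cv2.boxPoints(r),14).round(0).tolist(),onplane("top",[r[0]],14))
im=cv2.resize(f["p"][90:230,150:260][:,:,::-1],None,fx=5,fy=4,interpolation=2); cv2.imwrite("pics/c1.png",im)
E
```

```text
table z -0.05673700954139349 1.0631895405249452Traceback (most recent call last):
  File "<stdin>", line 9, in <module>
AttributeError: 'float' object has no attribute 'round'
```

```bash
python3 - <<'E'
from h import *
f=np.load("top0.npz"); C=cloud("top",f["d"])
for nm,px,zp,zt,rp in [("base",(416,206),14,34,90),("large",(329,165),24,74,100),("medium",(258,236),24,74,80),("small",(101,215),24,74,60),("sign",(190,163),22,92,60)]:
    c=onplane("top",[px],zp)[0]
    m,q=blob("top",C,zt-10,zt+8,c,rp); P=onplane("top",[q.mean(0)],zt)[0]
    m2,q2=blob("top",C,zp-7,zp+8,c,rp); (e,rad)=cv2.minEnclosingCircle(q2.astype(np.float32)) if len(q2) else ((0,0),0)
    E=onplane("top",[e],zp)[0]
    print(nm,"post",P.round(1),len(q),"z",C[m][:,2].mean().round(1),"plate",E.round(1),"r",round(rad*1075/431,1), len(q2))
    if nm=="sign":
        X=C[m][:,:2]; w,V=np.linalg.eigh(np.cov(X.T)); print("slate dir",np.degrees(np.arctan2(V[1,1],V[0,1])),np.sqrt(w*12))
    if nm=="base":
        r=cv2.minAreaRect(q2.astype(np.float32)); print(onplane("top",cv2.boxPoints(r),14).round(0).tolist(),onplane("top",[r[0]],14))
im=cv2.resize(f["p"][90:230,150:260][:,:,::-1],None,fx=5,fy=4,interpolation=2); cv2.imwrite("pics/c1.png",im)
E
```

```text
base post [ 516. -408.   34.] 119 z 33.9 plate [ 514.1 -409.2   14. ] r 85.6 2648
[[578.0, -331.0, 14.0], [596.0, -477.0, 14.0], [449.0, -492.0, 14.0], [432.0, -347.0, 14.0]] [[ 513.43713801 -411.34953866   14.        ]]
large post [ 625.4 -178.5   74. ] 134 z 73.5 plate [ 625.9 -179.    24. ] r 81.6 3140
medium post [444.1   7.5  74. ] 137 z 73.5 plate [443.9   7.4  24. ] r 63.4 1881
small post [500.5 402.5  74. ] 136 z 72.8 plate [499.7 403.6  24. ] r 45.6 830
sign post [627.6 174.2  92. ] 145 z 91.7 plate [628.5 175.5  22. ] r 40.0 330
slate dir 88.07169258071636 [10.46514931 80.99727009]
```

View pics/c1.png

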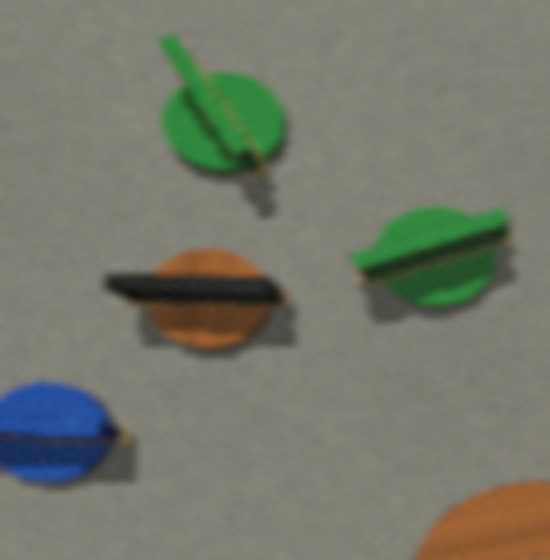

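The crop confirms the black slate on a brown foot at (190,163), running along world y; the neighbours are green or blue. First I'll align the tool with the world axes, then go above the large tier.

```bash
python3 -m crank '[[0,0,0,0,0,0.38,0],[0,0,0,0,0,0.38,0],[0,0,0,0,0,0.38,0],[0,0,0,0,0,0.38,0]]' 60
python3 -m crank '[[0.94,-0.65,0,0,0,0,0],[0.94,-0.65,0,0,0,0,0],[0.94,-0.65,0,0,0,0,0]]'
python3 -m crank '[[0.94,-0.65,0,0,0,0,0],[0.94,-0.65,0,0,0,0,0],[0.94,-0.65,0,0,0,0,0]]'
python3 -c "from rig import status;s=status.sense();print(s['eef_pos'],s['ee_rot'],s['joints'])"
```

```text
time_s: 0.5
eef_pos: [154.5, -501.7, 404.5]
ee_rot: [-0.0, 1.0, 0.002, -0.0]
force: [1.0, 0.2, -0.2]
grip_width: 0.997
grip_force: 0.0
time_s: 0.8
eef_pos: [251.0, -434.5, 404.8]
ee_rot: [-0.0, 1.0, 0.003, 0.0]
force: [-0.1, -0.3, -0.1]
grip_width: 0.999
grip_force: 0.0
time_s: 1.1
eef_pos: [344.9, -369.5, 404.8]
ee_rot: [-0.0, 1.0, 0.003, 0.0]
force: [-0.1, 0.4, -0.5]
grip_width: 1.001
grip_force: 0.0
[ 344.85875406 -369.53571045  404.75781639] [-1.68950787e-04  9.99994550e-01  3.28609771e-03  2.71700786e-04] [-1.05220350e+00  2.69723756e-01  1.55518467e+00  6.60563202e-04
  1.31671052e+00  5.11854569e-01]
```

```bash
python3 -m crank '[[0.935,-0.637,0,0,0,0,0],[0.935,-0.637,0,0,0,0,0],[0.935,-0.637,0,0,0,0,0]]'
python3 -m crank '[[0.935,-0.637,0,0,0,0,0],[0.935,-0.637,0,0,0,0,0],[0.935,-0.637,0,0,0,0,0]]'
python3 -m crank '[[0.935,-0.637,0,0,0,0,0],[0.935,-0.637,0,0,0,0,0],[0.935,-0.637,0,0,0,0,0],[0.935,-0.637,0,0,0,0,0]]'
python3 -m crank '[[0,0,0.9,0,0,0,0],[0,0,0.9,0,0,0,0],[0,0,0.9,0,0,0,0]]'
python3 - <<'E'
from h import *
p,d=capture("scene"); cv2.imwrite("pics/s1.png",cv2.resize(p[90:250,120:330,::-1],None,fx=3,fy=3))
print(status.sense()["eef_pos"])
E
```

```text
time_s: 1.4
eef_pos: [438.3, -306.0, 404.6]
ee_rot: [-0.0, 1.0, 0.003, 0.0]
force: [-0.8, -0.5, 1.0]
grip_width: 1.001
grip_force: 0.0
time_s: 1.7
eef_pos: [531.6, -242.5, 404.2]
ee_rot: [-0.0, 1.0, 0.003, 0.0]
force: [0.1, -0.4, 0.5]
grip_width: 1.002
grip_force: 0.0
time_s: 2.1
eef_pos: [623.6, -180.4, 403.8]
ee_rot: [-0.0, 1.0, 0.002, -0.001]
force: [0.8, 0.2, -0.0]
grip_width: 1.002
grip_force: 0.0
time_s: 2.4
eef_pos: [621.1, -182.0, 309.4]
ee_rot: [-0.002, 1.0, -0.0, -0.005]
force: [0.3, 0.0, 0.3]
grip_width: 1.0
grip_force: 0.0
[ 621.87196258 -182.00106038  313.50233021]
```

View pics/s1.png

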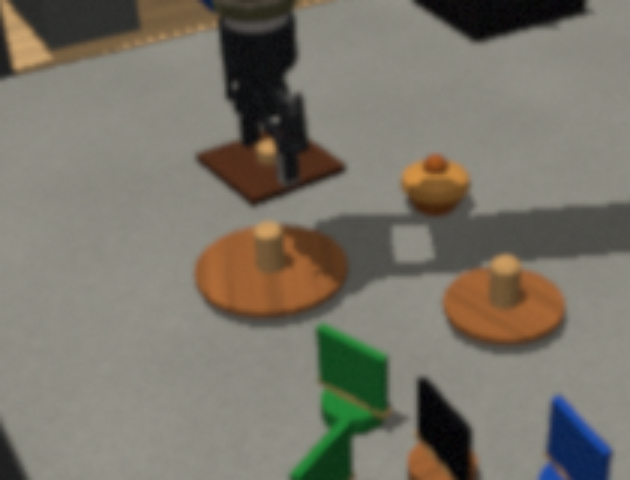

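The gripper hangs above the large tier (post at crop (268,245)), fingers either side. Settle and check.

```bash
python3 -m crank '[[0,0,0,0,0,0,0],[0,0,0,0,0,0,0],[0,0,0,0,0,0,0]]'
```

```text
time_s: 2.75
eef_pos: [622.9, -180.8, 316.7]
ee_rot: [0.001, 1.0, 0.0, 0.001]
force: [-0.1, 0.5, 0.8]
grip_width: 1.0
grip_force: 0.0
```

```bash
python3 -m crank '[[0.025,-0.02,0.5,0,0,0,0],[0.025,-0.02,1,0,0,0,0],[0.025,-0.02,1,0,0,0,0],[0.025,-0.02,1,0,0,0,0],[0.025,-0.02,1,0,0,0,0],[0.025,-0.02,1,0,0,0,0]]'
```

```text
time_s: 3.35
eef_pos: [626.0, -178.7, 217.7]
ee_rot: [0.001, 1.0, 0.0, 0.002]
force: [0.9, -0.4, -0.6]
grip_width: 0.999
grip_force: 0.0
```

```bash
python3 -m crank '[[0,0,0.09,0,0,0,0],[0,0,0.09,0,0,0,0],[0,0,0.09,0,0,0,1],[0,0,0.09,0,0,0,1],[0,0,0.09,0,0,0,1],[0,0,0.09,0,0,0,1],[0,0,0.09,0,0,0,1],[0,0,0.09,0,0,0,1],[0,0,0.09,0,0,0,1],[0,0,0.09,0,0,0,1]]' 70
```

```text
time_s: 4.35
eef_pos: [625.5, -178.6, 206.0]
ee_rot: [0.0, 1.0, 0.0, 0.0]
force: [0.2, -1.2, 3.2]
grip_width: 0.359
grip_force: 70.4
```

```bash
python3 -m crank '[[0,0,-0.2,0,0,0,1],[0,0,-0.4,0,0,0,1],[0,0,-0.6,0,0,0,1],[0,0,-0.7,0,0,0,1],[0,0,-0.7,0,0,0,1]]'
python3 -m crank '[[-0.09,0.2,0,0,0,0,1],[-0.19,0.4,0,0,0,0,1],[-0.28,0.6,0,0,0,0,1],[-0.365,0.765,0,0,0,0,1]]'
python3 -m crank '[[-0.09,0.2,0,0,0,0,1],[-0.19,0.4,0,0,0,0,1],[-0.28,0.6,0,0,0,0,1],[-0.365,0.765,0,0,0,0,1]]'
python3 -m crank '[[-0.09,0.2,0,0,0,0,1],[-0.19,0.4,0,0,0,0,1],[-0.28,0.6,0,0,0,0,1],[-0.365,0.765,0,0,0,0,1],[-0.365,0.765,0,0,0,0,1],[-0.365,0.765,0,0,0,0,1],[-0.365,0.765,0,0,0,0,1]]'
python3 - <<'E'
from h import *
p,d=capture("scene"); cv2.imwrite("pics/s2.png",cv2.resize(p[60:230,120:330,::-1],None,fx=3,fy=3))
p,d=capture("top"); C=cloud("top",d); e=status.sense()["eef_pos"]; print(e)
zp=24+e[2]-206
m,q=blob("top",C,zp-8,zp+8,e,110); (u,r)=cv2.minEnclosingCircle(q.astype(np.float32)); print(onplane("top",[u],zp),r,len(q))
E
```

```text
time_s: 4.85
eef_pos: [625.5, -178.4, 276.3]
ee_rot: [0.0, 1.0, 0.0, 0.001]
force: [0.8, 0.7, -3.5]
grip_width: 0.36
grip_force: 71.0
time_s: 5.25
eef_pos: [588.3, -255.9, 274.1]
ee_rot: [-0.001, 1.0, 0.0, -0.001]
force: [0.3, -0.0, -3.5]
grip_width: 0.353
grip_force: 71.0
time_s: 5.65
eef_pos: [551.8, -332.6, 274.7]
ee_rot: [-0.0, 1.0, -0.0, -0.001]
force: [0.3, -0.0, -3.3]
grip_width: 0.363
grip_force: 71.0
time_s: 6.35
eef_pos: [516.4, -407.3, 275.5]
ee_rot: [-0.0, 1.0, 0.001, -0.0]
force: [0.4, 0.5, -2.6]
grip_width: 0.363
grip_force: 71.1
[ 516.43243938 -407.3010754   275.67489139]
[[ 517.63568569 -404.19301691   93.67489139]] 34.635440826416016 2008
```

View pics/s2.png

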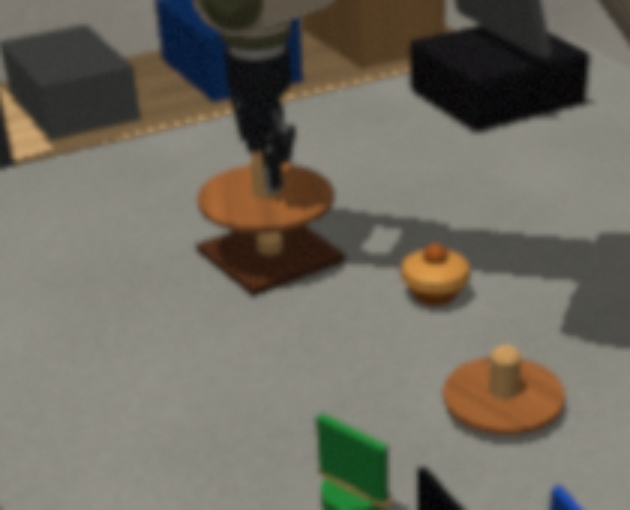

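The large tier hangs level over the base post (crop 268,243). Lower it.

```bash
python3 -m crank '[[0,0.005,0.1,0,0,0,1],[0,0.005,0.2,0,0,0,1],[0,0.005,0.3,0,0,0,1],[0,0.005,0.36,0,0,0,1],[0,0.005,0.36,0,0,0,1],[0,0.005,0.39,0,0,0,1],[0,0.005,0.42,0,0,0,1],[0,0.005,0.42,0,0,0,1]]'
python3 -m crank '[[0,0,0.03,0,0,0,1],[0,0,0.06,0,0,0,1],[0,0,0.07,0,0,0,1],[0,0,0.07,0,0,0,1]]'
```

```text
time_s: 7.25
eef_pos: [515.9, -408.5, 233.4]
ee_rot: [-0.0, 1.0, 0.0, -0.0]
force: [0.2, 0.6, -2.2]
grip_width: 0.361
grip_force: 71.1
time_s: 7.65
eef_pos: [516.0, -408.5, 226.5]
ee_rot: [-0.0, 1.0, 0.0, -0.0]
force: [-0.1, -0.8, -2.7]
grip_width: 0.359
grip_force: 71.1
```

```bash
python3 -m crank '[[0,0,0.01,0,0,0,1],[0,0,0.015,0,0,0,1],[0,0,0.015,0,0,0,1],[0,0,0.015,0,0,0,0.6],[0,0,0.015,0,0,0,0],[0,0,0.015,0,0,0,0],[0,0,0.015,0,0,0,0],[0,0,0.015,0,0,0,0],[0,0,0.015,0,0,0,0]]'
python3 -m crank '[[0,0,-0.2,0,0,0,0],[0,0,-0.5,0,0,0,0],[0,0,-1,0,0,0,0],[0,0,-1,0,0,0,0],[0,0,-1,0,0,0,0]]'
python3 -m crank '[[-0.24,-0.9,-0.3,0,0,0,0],[-0.24,-0.9,-0.3,0,0,0,0],[-0.24,-0.9,-0.3,0,0,0,0]]'
python3 -m crank '[[-0.24,-0.9,0,0,0,0,0],[-0.24,-0.9,0,0,0,0,0],[-0.24,-0.9,0,0,0,0,0],[-0.24,-0.9,0,0,0,0,0]]'
python3 - <<'E'
from h import *
p,d=capture("top"); C=cloud("top",d); e=status.sense()["eef_pos"]; print(e)
b=(516,-408)
m,q=blob("top",C,84,104,b,30); print("post",onplane("top",[q.mean(0)],94),C[m][:,2].mean(),len(q))
m,q=blob("top",C,36,52,b,110); (u,r)=cv2.minEnclosingCircle(q.astype(np.float32)); print(onplane("top",[u],44),r,len(q)); X=C[m]; print("plate z mean & slopes",X[:,2].mean(),np.linalg.lstsq(np.c_[X[:,:2]-b,np.ones(len(X))],X[:,2],rcond=None)[0])
E
```

```text
time_s: 8.55
eef_pos: [516.0, -408.5, 225.2]
ee_rot: [-0.0, 1.0, 0.0, 0.0]
force: [-0.1, -0.3, 0.7]
grip_width: 0.996
grip_force: 0.0
time_s: 9.05
eef_pos: [516.0, -408.5, 326.3]
ee_rot: [0.001, 1.0, 0.0, 0.001]
force: [0.7, -0.4, -0.5]
grip_width: 1.002
grip_force: 0.0
time_s: 9.35
eef_pos: [491.5, -314.6, 355.8]
ee_rot: [-0.001, 1.0, 0.002, -0.0]
force: [0.3, -0.6, 0.7]
grip_width: 1.001
grip_force: 0.0
time_s: 9.75
eef_pos: [468.0, -228.5, 354.6]
ee_rot: [-0.0, 1.0, 0.001, -0.0]
force: [0.7, -1.4, 0.6]
grip_width: 0.998
grip_force: 0.0
[ 468.17947694 -229.20010688  354.62338337]
post [[ 517.23106669 -406.41053983   94.        ]] 93.73950688569491 144
[[ 519.55027907 -410.95649022   44.        ]] 33.20024871826172 1567
plate z mean & slopes 45.01743151787098 [-4.16704877e-03  4.77172755e-03  4.52594901e+01]
```

Large tier seated (post top z 93.7, level). Now the medium tier.

```bash
python3 -m crank '[[-0.08,-0.79,0,0,0,0,0],[-0.08,-0.79,0,0,0,0,0]]'
python3 -m crank '[[-0.08,-0.79,0,0,0,0,0],[-0.08,-0.79,0,0,0,0,0]]'
python3 -m crank '[[-0.08,-0.79,0.3,0,0,0,0],[-0.08,-0.79,0.3,0,0,0,0],[-0.08,-0.79,0.3,0,0,0,0],[-0.08,-0.79,0.3,0,0,0,0],[-0.08,-0.79,0.3,0,0,0,0]]'
```

```text
time_s: 10.0
eef_pos: [459.9, -149.2, 354.4]
ee_rot: [-0.001, 1.0, -0.001, -0.001]
force: [-0.6, 0.1, 0.3]
grip_width: 1.003
grip_force: 0.0
time_s: 10.2
eef_pos: [451.9, -69.4, 354.7]
ee_rot: [-0.0, 1.0, -0.0, -0.0]
force: [-0.3, -0.2, 0.3]
grip_width: 1.005
grip_force: 0.0
time_s: 10.7
eef_pos: [444.6, 7.2, 325.4]
ee_rot: [0.0, 1.0, -0.001, 0.0]
force: [-0.3, 0.4, -0.1]
grip_width: 0.999
grip_force: 0.0
```

```bash
python3 -m crank '[[0,0,0.5,0,0,0,0],[0,0,0.9,0,0,0,0],[0,0,0.9,0,0,0,0],[0,0,0.9,0,0,0,0]]'
python3 -m crank '[[0,0,0.29,0,0,0,0],[0,0,0.29,0,0,0,0],[0,0,0.29,0,0,0,0],[0,0,0.29,0,0,0,1],[0,0,0.29,0,0,0,1],[0,0,0.29,0,0,0,1],[0,0,0.29,0,0,0,1],[0,0,0.29,0,0,0,1],[0,0,0.29,0,0,0,1],[0,0,0.29,0,0,0,1],[0,0,0.29,0,0,0,1]]'
```

```text
time_s: 11.1
eef_pos: [444.6, 7.5, 236.2]
ee_rot: [0.0, 1.0, -0.0, 0.0]
force: [0.2, 0.4, 0.7]
grip_width: 1.003
grip_force: 0.0
time_s: 12.2
eef_pos: [444.0, 8.5, 206.8]
ee_rot: [0.0, 1.0, 0.0, 0.0]
force: [-1.6, 0.8, 7.3]
grip_width: 0.357
grip_force: 68.6
```

```bash
python3 -m crank '[[0,0,-0.2,0,0,0,1],[0,0,-0.5,0,0,0,1],[0,0,-0.8,0,0,0,1],[0,0,-0.95,0,0,0,1]]'
python3 -m crank '[[0,0.1,-0.2,0,0,0,1],[0.07,0.4,-0.4,0,0,0,1],[0.11,0.63,-0.42,0,0,0,1],[0.145,0.83,-0.42,0,0,0,1]]'
python3 -m crank '[[0.05,0.3,0,0,0,0,1],[0.1,0.6,0,0,0,0,1],[0.145,0.83,0,0,0,0,1]]'
python3 -m crank '[[0.05,0.3,0,0,0,0,1],[0.1,0.6,0,0,0,0,1],[0.145,0.83,0,0,0,0,1]]'
python3 -m crank '[[0.05,0.3,0,0,0,0,1],[0.1,0.6,0,0,0,0,1],[0.145,0.83,0,0,0,0,1]]'
python3 -m crank '[[0.05,0.3,0,0,0,0,1],[0.1,0.6,0,0,0,0,1],[0.145,0.83,0,0,0,0,1],[0.145,0.83,0,0,0,0,1],[0.145,0.83,0,0,0,0,1],[0.145,0.83,0,0,0,0,1]]'
python3 - <<'E'
from h import *
p,d=capture("scene"); cv2.imwrite("pics/s3.png",cv2.resize(p[60:230,120:330,::-1],None,fx=3,fy=3))
E
```

```text
time_s: 12.6
eef_pos: [444.0, 8.5, 303.4]
ee_rot: [0.0, 1.0, 0.0, 0.001]
force: [0.1, -0.4, -0.9]
grip_width: 0.358
grip_force: 69.5
time_s: 13.0
eef_pos: [458.5, -75.6, 343.9]
ee_rot: [0.0, 1.0, 0.0, 0.001]
force: [-0.5, 0.6, -1.0]
grip_width: 0.353
grip_force: 69.6
time_s: 13.3
eef_pos: [472.9, -159.0, 343.1]
ee_rot: [-0.0, 1.0, -0.0, -0.0]
force: [-0.0, 0.1, -1.8]
grip_width: 0.359
grip_force: 69.6
time_s: 13.6
eef_pos: [487.4, -242.1, 343.0]
ee_rot: [-0.0, 1.0, -0.0, -0.0]
force: [0.5, -0.7, -1.5]
grip_width: 0.354
grip_force: 69.6
time_s: 13.9
eef_pos: [501.9, -325.1, 342.9]
ee_rot: [-0.0, 1.0, -0.0, -0.0]
force: [0.7, -1.1, -0.9]
grip_width: 0.357
grip_force: 69.6
time_s: 14.5
eef_pos: [516.6, -405.7, 343.2]
ee_rot: [-0.0, 1.0, 0.001, -0.0]
force: [0.5, 0.2, -1.6]
grip_width: 0.361
grip_force: 69.6
```

View pics/s3.png

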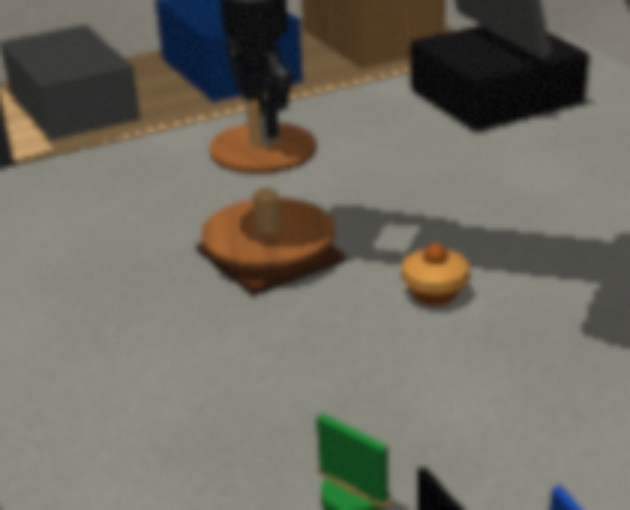

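The medium tier is level above the large tier's post (crop 265,195). Lower it.

```bash
python3 -m crank '[[0,0.013,0.1,0,0,0,1],[0,0.013,0.2,0,0,0,1],[0,0.013,0.26,0,0,0,1],[0,0.013,0.32,0,0,0,1],[0,0.013,0.38,0,0,0,1],[0,0.013,0.44,0,0,0,1],[0,0.013,0.5,0,0,0,1],[0,0.013,0.5,0,0,0,1]]'
python3 -m crank '[[0,0,0.03,0,0,0,1],[0,0,0.06,0,0,0,1],[0,0,0.075,0,0,0,1],[0,0,0.085,0,0,0,1],[0,0,0.085,0,0,0,1]]'
```

```text
time_s: 15.35
eef_pos: [516.4, -407.8, 292.2]
ee_rot: [-0.001, 1.0, 0.0, -0.001]
force: [-0.1, 0.2, -1.1]
grip_width: 0.355
grip_force: 69.6
time_s: 15.85
eef_pos: [516.7, -407.9, 286.8]
ee_rot: [0.001, 1.0, 0.0, 0.001]
force: [-1.8, 2.4, 9.9]
grip_width: 0.359
grip_force: 71.2
```

```bash
python3 -m crank '[[0,0,0,0,0,0,0.6],[0,0,0,0,0,0,0],[0,0,0,0,0,0,0],[0,0,0,0,0,0,0],[0,0,0,0,0,0,0],[0,0,0,0,0,0,0]]'
python3 -m crank '[[0,0,-0.2,0,0,0,0],[0,0,-0.5,0,0,0,0],[0,0,-1,0,0,0,0],[0,0,-1,0,0,0,0],[0,0,-1,0,0,0,0]]'
python3 -m crank '[[-0.02,-0.9,0,0,0,0,0],[-0.02,-0.9,0,0,0,0,0],[-0.02,-0.9,0,0,0,0,0]]'
python3 -m crank '[[-0.02,-0.9,0,0,0,0,0],[-0.02,-0.9,0,0,0,0,0],[-0.02,-0.9,0,0,0,0,0],[-0.02,-0.9,0,0,0,0,0]]'
python3 - <<'E'
from h import *
p,d=capture("top"); C=cloud("top",d); e=status.sense()["eef_pos"]; print(e)
b=(516,-408)
m,q=blob("top",C,144,164,b,30); print("post",onplane("top",[q.mean(0)],154),C[m][:,2].mean(),len(q))
for z,r in((104,80),(44,100)):
    m,q=blob("top",C,z-8,z+8,b,r); (u,r)=cv2.minEnclosingCircle(q.astype(np.float32)); X=C[m]; print(onplane("top",[u],z),X[:,2].mean(),np.linalg.lstsq(np.c_[X[:,:2]-b,np.ones(len(X))],X[:,2],rcond=None)[0])
E
```

```text
time_s: 16.45
eef_pos: [516.5, -407.8, 284.6]
ee_rot: [-0.0, 1.0, 0.0, -0.0]
force: [-1.1, -0.4, -0.1]
grip_width: 1.0
grip_force: 0.0
time_s: 16.95
eef_pos: [516.5, -407.7, 385.7]
ee_rot: [0.001, 1.0, 0.0, 0.001]
force: [-0.3, 0.3, -0.8]
grip_width: 1.003
grip_force: 0.0
time_s: 17.25
eef_pos: [514.7, -313.9, 383.8]
ee_rot: [-0.001, 1.0, 0.002, -0.001]
force: [0.4, 0.2, 0.3]
grip_width: 0.997
grip_force: 0.0
time_s: 17.65
eef_pos: [512.5, -227.7, 384.0]
ee_rot: [-0.0, 1.0, 0.001, -0.001]
force: [0.3, -0.8, 0.4]
grip_width: 0.998
grip_force: 0.0
[ 512.49403489 -228.46661555  384.01188853]
post [[nan nan nan]] nan 0
[[ 563.2085366  -435.81020113  104.        ]] 105.11323299864628 [-6.44196564e-02  5.92897106e-02  1.10012683e+02]
[[ 517.47289591 -405.91880303   44.        ]] 44.45545806383742 [ 2.90439292e-03 -4.34225300e-03  4.44972589e+01]<stdin>:4: RuntimeWarning: Mean of empty slice.
  ret = um.true_divide(
  ret = ret.dtype.type(ret / rcount)
```

Nothing shows up at the medium post; perhaps the arm occludes it.

```bash
python3 - <<'E'
from h import *
p,d=capture("scene"); q,d=capture("top"); cv2.imwrite("pics/s4.png",np.hstack([cv2.resize(p[60:230,120:330,::-1],(400,324)),cv2.resize(q[80:330,250:512,::-1],(340,324))]))
E
```

```text
(no output)
```

View pics/s4.png

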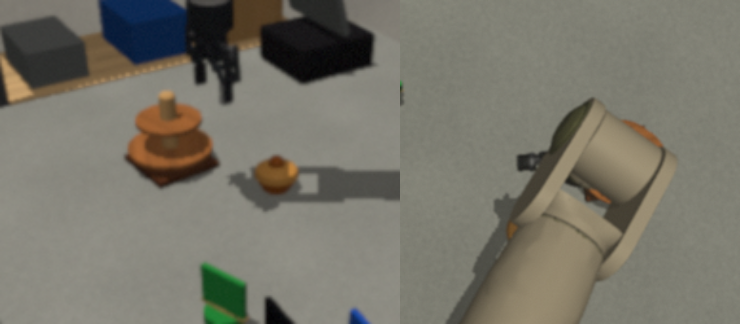

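The medium tier is in place (left half, 168,105); the arm was only hiding it from above. On to the small tier, checking the stack from there.

```bash
python3 -m crank '[[-0.02,-0.9,0,0,0,0,0],[-0.02,-0.9,0,0,0,0,0]]' | grep eef
python3 -m crank '[[-0.02,-0.9,0,0,0,0,0],[-0.02,-0.9,0,0,0,0,0]]' | grep eef
python3 -m crank '[[-0.02,-0.9,0,0,0,0,0],[-0.02,-0.9,0,0,0,0,0]]' | grep eef
python3 -m crank '[[-0.02,-0.9,0,0,0,0,0],[-0.02,-0.9,0,0,0,0,0]]' | grep eef
python3 -m crank '[[-0.02,-0.9,0,0,0,0,0],[-0.02,-0.9,0,0,0,0,0]]' | grep eef
python3 -m crank '[[-0.02,-0.9,0,0,0,0,0],[-0.02,-0.9,0,0,0,0,0]]' | grep eef
python3 -m crank '[[0,-0.9,0,0,0,0,0],[0,-0.9,0,0,0,0,0],[0,-0.9,0,0,0,0,0],[0,-0.9,0,0,0,0,0],[0,-0.9,0,0,0,0,0]]'
python3 - <<'E'
from h import *
p,d=capture("top"); C=cloud("top",d); e=status.sense()["eef_pos"]; print(e)
b=(516,-408)
m,q=blob("top",C,144,164,b,30); print("post",onplane("top",[q.mean(0)],154),C[m][:,2].mean(),len(q))
for z,r in((104,80),(44,100)):
    m,q=blob("top",C,z-8,z+8,b,r); (u,r)=cv2.minEnclosingCircle(q.astype(np.float32)); X=C[m]; print(onplane("top",[u],z),X[:,2].mean(),np.linalg.lstsq(np.c_[X[:,:2]-b,np.ones(len(X))],X[:,2],rcond=None)[0])
E
```

```text
eef_pos: [510.2, -137.8, 384.0]
eef_pos: [508.3, -46.7, 384.5]
eef_pos: [506.4, 43.5, 384.5]
eef_pos: [504.5, 133.6, 384.4]
eef_pos: [502.6, 223.7, 384.4]
eef_pos: [500.6, 313.8, 384.2]
time_s: 19.5
eef_pos: [501.0, 401.0, 384.4]
ee_rot: [0.0, 1.0, -0.001, -0.0]
force: [0.1, -0.2, -0.0]
grip_width: 0.997
grip_force: 0.0
[500.94784955 400.87917201 384.67072438]
post [[ 516.60639932 -405.98774478  154.        ]] 153.58122284309408 165
[[ 516.84608445 -408.09979038  104.        ]] 105.05686667996073 [-8.43065308e-04 -4.52933830e-03  1.05065311e+02]
[[ 516.4295258  -408.53027899   44.        ]] 44.928675292225925 [-2.31510161e-03 -6.47898576e-03  4.51576622e+01]
```

Stack good (post top z 153.6, level). Grip the small tier.

```bash
python3 -m crank '[[0,-0.02,0.5,0,0,0,0],[0,-0.02,0.95,0,0,0,0],[0,-0.02,0.95,0,0,0,0],[0,-0.02,0.95,0,0,0,0]]' | grep eef
python3 -m crank '[[0,0,0.3,0,0,0,0],[0,0,0.5,0,0,0,0],[0,0,0.5,0,0,0,0],[0,0,0.5,0,0,0,0]]'
```

```text
eef_pos: [500.9, 403.6, 291.2]
time_s: 20.35
eef_pos: [500.9, 404.3, 242.6]
ee_rot: [-0.001, 1.0, 0.0, 0.002]
force: [0.3, 0.0, -0.2]
grip_width: 0.998
grip_force: 0.0
```

```bash
python3 -m crank '[[0,0.01,0.35,0,0,0,0],[0,0.01,0.35,0,0,0,0],[0,0.01,0.35,0,0,0,0],[0,0.01,0.35,0,0,0,1],[0,0.01,0.35,0,0,0,1],[0,0.01,0.35,0,0,0,1],[0,0.01,0.35,0,0,0,1],[0,0.01,0.35,0,0,0,1],[0,0.01,0.35,0,0,0,1],[0,0.01,0.35,0,0,0,1],[0,0.01,0.35,0,0,0,1]]'
python3 -m crank '[[0,0,-0.2,0,0,0,1],[0,0,-0.5,0,0,0,1],[0,0,-0.8,0,0,0,1],[0,0,-1,0,0,0,1]]'
```

```text
time_s: 21.45
eef_pos: [500.4, 403.4, 205.6]
ee_rot: [-0.0, 1.0, 0.0, 0.001]
force: [0.2, 0.4, 6.3]
grip_width: 0.359
grip_force: 69.1
time_s: 21.85
eef_pos: [500.2, 403.2, 306.6]
ee_rot: [-0.0, 1.0, 0.0, 0.001]
force: [0.3, -0.4, -0.1]
grip_width: 0.36
grip_force: 69.3
```

```bash
python3 -m crank '[[0,0,-0.3,0,0,0,1],[0,0,-0.6,0,0,0,1],[0,0,-0.95,0,0,0,1]]' | grep eef
python3 -m crank '[[0,0.2,0,0,0,0,1],[0.02,0.55,0,0,0,0,1],[0.02,0.9,0,0,0,0,1]]' | grep eef
python3 -m crank '[[0.01,0.45,0,0,0,0,1],[0.02,0.9,0,0,0,0,1]]' | grep eef
python3 -m crank '[[0.01,0.45,0,0,0,0,1],[0.02,0.9,0,0,0,0,1]]' | grep eef
python3 -m crank '[[0.01,0.45,0,0,0,0,1],[0.02,0.9,0,0,0,0,1]]' | grep eef
python3 -m crank '[[0.01,0.45,0,0,0,0,1],[0.02,0.9,0,0,0,0,1]]' | grep eef
python3 -m crank '[[0.01,0.45,0,0,0,0,1],[0.02,0.9,0,0,0,0,1]]' | grep eef
python3 -m crank '[[0.01,0.45,0,0,0,0,1],[0.02,0.9,0,0,0,0,1]]' | grep eef
python3 -m crank '[[0.01,0.45,0,0,0,0,1],[0.02,0.9,0,0,0,0,1]]' | grep eef
python3 -m crank '[[0,0.4,0,0,0,0,1],[0,0.7,0,0,0,0,1],[0,0.9,0,0,0,0,1],[0,0.9,0,0,0,0,1],[0,0.9,0,0,0,0,1],[0,0.9,0,0,0,0,1]]'
python3 - <<'E'
from h import *
p,d=capture("scene"); cv2.imwrite("pics/s5.png",cv2.resize(p[30:200,120:330,::-1],None,fx=3,fy=3))
E
```

```text
eef_pos: [500.1, 403.0, 399.9]
eef_pos: [502.0, 312.3, 399.3]
eef_pos: [503.9, 221.7, 399.4]
eef_pos: [505.9, 131.5, 399.5]
eef_pos: [507.9, 41.4, 399.6]
eef_pos: [510.0, -48.6, 399.6]
eef_pos: [512.0, -138.6, 399.6]
eef_pos: [514.1, -228.7, 399.5]
eef_pos: [516.1, -318.7, 399.4]
time_s: 24.45
eef_pos: [516.8, -405.8, 399.7]
ee_rot: [-0.0, 1.0, 0.001, -0.0]
force: [-0.2, 0.5, -0.7]
grip_width: 0.358
grip_force: 69.5
```

View pics/s5.png

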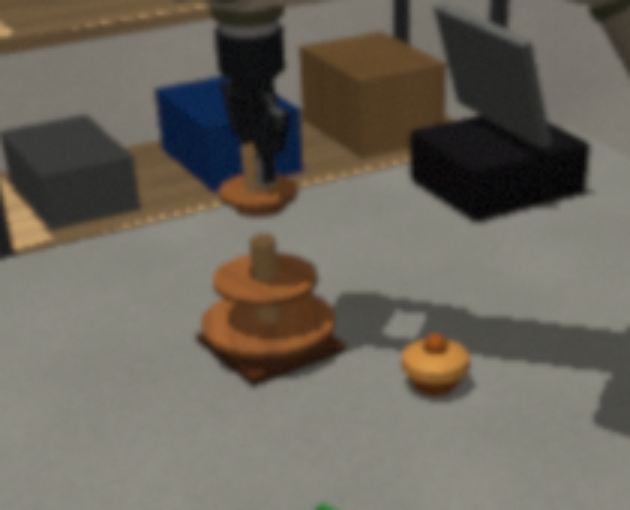

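Small tier level above the medium post (crop 263,245). Lower it.

```bash
python3 -m crank '[[0,0.008,0.1,0,0,0,1],[0,0.008,0.2,0,0,0,1],[0,0.008,0.26,0,0,0,1],[0,0.008,0.32,0,0,0,1],[0,0.008,0.38,0,0,0,1],[0,0.008,0.44,0,0,0,1],[0,0.008,0.48,0,0,0,1],[0,0.008,0.48,0,0,0,1]]'
python3 -m crank '[[0,0,0.03,0,0,0,1],[0,0,0.06,0,0,0,1],[0,0,0.075,0,0,0,1],[0,0,0.075,0,0,0,1],[0,0,0.075,0,0,0,1]]'
```

```text
time_s: 25.3
eef_pos: [516.5, -407.6, 351.0]
ee_rot: [-0.0, 1.0, 0.0, -0.0]
force: [-0.3, -0.4, -0.3]
grip_width: 0.36
grip_force: 69.5
time_s: 25.8
eef_pos: [516.6, -407.6, 345.6]
ee_rot: [0.001, 1.0, 0.0, 0.001]
force: [-0.4, 0.7, 5.5]
grip_width: 0.354
grip_force: 70.1
```

```bash
python3 -m crank '[[0,0,0,0,0,0,0.6],[0,0,0,0,0,0,0],[0,0,0,0,0,0,0],[0,0,0,0,0,0,0],[0,0,0,0,0,0,0],[0,0,0,0,0,0,0]]'
python3 -m crank '[[0,0,-0.2,0,0,0,0],[0,0,-0.5,0,0,0,0],[0,0,-0.9,0,0,0,0],[0,0,-0.9,0,0,0,0],[0,0,-0.9,0,0,0,0]]'|grep eef
python3 -m crank '[[0.18,-0.97,0,0,0,0,0],[0.18,-0.97,0,0,0,0,0],[0.18,-0.97,0,0,0,0,0]]'|grep eef
python3 -m crank '[[0.18,-0.97,0,0,0,0,0],[0.18,-0.97,0,0,0,0,0],[0.18,-0.97,0,0,0,0,0]]'|grep eef
python3 -m crank '[[0.18,-0.97,0,0,0,0,0],[0.18,-0.97,0,0,0,0,0],[0.18,-0.97,0,0,0,0,0]]'|grep eef
python3 -m crank '[[0.18,-0.97,0,0,0,0,0],[0.18,-0.97,0,0,0,0,0],[0.18,-0.97,0,0,0,0,0]]'|grep eef
python3 -m crank '[[0.18,-0.97,0,0,0,0,0],[0.18,-0.97,0,0,0,0,0],[0.18,-0.97,0,0,0,0,0]]'|grep eef
python3 -m crank '[[0.18,-0.97,0,0,0,0,0],[0.18,-0.97,0,0,0,0,0],[0.18,-0.97,0,0,0,0,0],[0.18,-0.97,0,0,0,0,0]]'
python3 - <<'E'
from h import *
p,d=capture("top"); C=cloud("top",d); b=(516,-408)
m,q=blob("top",C,204,224,b,30); print("post",onplane("top",[q.mean(0)],214),C[m][:,2].mean(),len(q))
for z,r in((164,60),(104,80),(44,100)):
    m,q=blob("top",C,z-8,z+8,b,r); (u,r)=cv2.minEnclosingCircle(q.astype(np.float32)); X=C[m]; print(onplane("top",[u],z),X[:,2].mean(),np.linalg.lstsq(np.c_[X[:,:2]-b,np.ones(len(X))],X[:,2],rcond=None)[0])
E
```

```text
time_s: 26.4
eef_pos: [516.5, -407.7, 344.2]
ee_rot: [-0.0, 1.0, 0.0, -0.0]
force: [-0.1, -0.7, -1.3]
grip_width: 0.998
grip_force: 0.0
eef_pos: [516.4, -407.5, 434.6]
eef_pos: [535.5, -305.9, 433.4]
eef_pos: [553.2, -209.2, 433.3]
eef_pos: [571.0, -112.6, 433.2]
eef_pos: [588.8, -15.9, 433.0]
eef_pos: [606.7, 80.9, 432.8]
time_s: 28.8
eef_pos: [624.8, 173.9, 432.9]
ee_rot: [0.0, 1.0, 0.0, -0.001]
force: [0.2, 0.3, 0.2]
grip_width: 1.001
grip_force: 0.0
post [[ 517.47592631 -405.76711352  214.        ]] 213.16000815390393 193
[[ 517.73843824 -407.04062004  164.        ]] 164.89143544462948 [-2.16861846e-03 -1.20128965e-02  1.64957890e+02]
[[ 516.84608445 -408.09979038  104.        ]] 104.9193221648129 [-1.52339728e-03 -5.76071683e-03  1.05056437e+02]
[[ 516.4295258  -408.53027899   44.        ]] 44.926227402409246 [-2.92683891e-03 -5.26430125e-03  4.51096847e+01]
```

Small tier seated. Rotate for the slate and go over the sign.

```bash
python3 -m crank '[[0.03,0,0,0,0,-0.98,0.4],[0.03,0,0,0,0,-0.98,0.4],[0.03,0,0,0,0,-0.98,0.4],[0.03,0,0,0,0,-0.98,0.4],[0.03,0,0,0,0,-0.98,0.4],[0.03,0,0,0,0,-0.98,0.4],[0.03,0,0,0,0,-0.98,0.4]]'|grep e
python3 -m crank '[[0,0,0,0,0,-0.98,0.4],[0,0,0,0,0,-0.98,0.4],[0,0,0,0,0,-0.98,0.4],[0,0,0,0,0,-0.98,0.4],[0,0,0,0,0,-0.98,0.4],[0,0,0,0,0,-0.98,0.4],[0,0,0,0,0,-0.98,0.4]]'
python3 -m crank '[[0,0,0.5,0,0,0,0.4],[0,0,1,0,0,0,0.4],[0,0,1,0,0,0,0.4],[0,0,1,0,0,0,0.4],[0,0,1,0,0,0,0.4]]'
python3 -c "
from h import *
s=status.sense();q=s['ee_rot'];print(R.from_quat(q[[1,2,3,0]]).as_matrix().round(3))
p,d=capture('scene'); cv2.imwrite('pics/s6.png',cv2.resize(p[120:280,190:350,::-1],None,fx=3.5,fy=3.5))"
```

```text
time_s: 29.55
eef_pos: [627.5, 173.1, 434.1]
ee_rot: [0.0, 0.928, 0.373, -0.0]
force: [0.8, 0.5, -0.5]
grip_force: 0.0
time_s: 30.25
eef_pos: [627.3, 174.0, 434.2]
ee_rot: [-0.0, 0.72, 0.694, -0.0]
force: [-0.6, -0.9, 0.1]
grip_width: 0.6
grip_force: 0.0
time_s: 30.75
eef_pos: [627.8, 174.4, 337.6]
ee_rot: [0.002, 0.719, 0.696, 0.002]
force: [0.9, 0.5, 0.6]
grip_width: 0.598
grip_force: 0.0
[[ 0.033  0.999  0.005]
 [ 0.999 -0.033  0.   ]
 [ 0.001  0.005 -1.   ]]
```

View pics/s6.png

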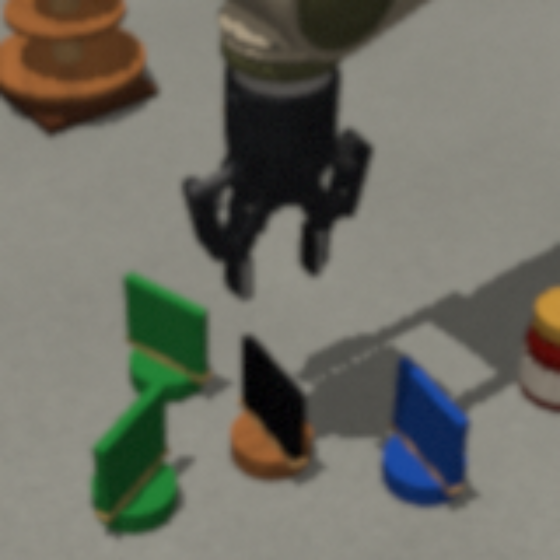

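The open fingers straddle the black slate (crop 272,395) at the right angle; the neighbours are clear.

```bash
python3 -m crank '[[0,0,0.4,0,0,0,0.4],[0,0,0.8,0,0,0,0.4],[0,0,0.95,0,0,0,0.4],[0,0,0.95,0,0,0,0.4],[0,0,0.95,0,0,0,0.4]]'
python3 -m crank '[[0,0,0.21,0,0,0,0.4],[0,0,0.21,0,0,0,0.4],[0,0,0.21,0,0,0,0.4],[0,0,0.21,0,0,0,1],[0,0,0.21,0,0,0,1],[0,0,0.21,0,0,0,1],[0,0,0.21,0,0,0,1],[0,0,0.21,0,0,0,1],[0,0,0.21,0,0,0,1],[0,0,0.21,0,0,0,1],[0,0,0.21,0,0,0,1]]'
```

```text
time_s: 31.3
eef_pos: [628.0, 174.5, 241.8]
ee_rot: [0.001, 0.718, 0.696, 0.001]
force: [1.1, 0.6, 1.0]
grip_width: 0.598
grip_force: 0.0
time_s: 32.4
eef_pos: [627.5, 174.4, 218.8]
ee_rot: [0.0, 0.718, 0.696, 0.0]
force: [0.5, 0.6, 6.1]
grip_width: 0.106
grip_force: 70.7
```

```bash
python3 -m crank '[[0,0,-0.2,0,0,0,1],[0,0,-0.5,0,0,0,1],[0,0,-0.85,0,0,0,1]]'|grep -e eef -e width
python3 -m crank '[[0,0,-0.4,0,0,0,1],[0,0,-0.85,0,0,0,1]]'|grep eef
python3 -m crank '[[0,0,-0.4,0,0,0,1],[0,0,-0.75,0,0,0,1],[0,0,-0.75,0,0,0,1]]'|grep eef
python3 -m crank '[[-0.3,-0.05,0,0,0,0,1],[-0.65,-0.1,0,0,0,0,1],[-0.97,-0.15,0,0,0,0,1]]'|grep eef
python3 -m crank '[[-0.32,-0.05,0,0,0,0,1],[-0.65,-0.1,0,0,0,0,1],[-0.97,-0.15,0,0,0,0,1]]'|grep eef
python3 -m crank '[[-0.32,-0.05,0,0,0,0,1],[-0.65,-0.1,0,0,0,0,1],[-0.97,-0.15,0,0,0,0,1]]'|grep eef
python3 -m crank '[[-0.32,-0.05,0,0,0,0,1],[-0.65,-0.1,0,0,0,0,1],[-0.97,-0.15,0,0,0,0,1]]'|grep eef
python3 -m crank '[[-0.32,-0.05,0,0,0,0,1],[-0.65,-0.1,0,0,0,0,1],[-0.97,-0.15,0,0,0,0,1]]'|grep eef
python3 -m crank '[[-0.32,-0.05,0,0,0,0,1],[-0.65,-0.1,0,0,0,0,1],[-0.97,-0.15,0,0,0,0,1],[-0.97,-0.15,0,0,0,0,1],[-0.97,-0.15,0,0,0,0,1],[-0.97,-0.15,0,0,0,0,1]]'
python3 -c "
from h import *
s=status.sense();q=s['ee_rot'];print(s['eef_pos'],R.from_quat(q[[1,2,3,0]]).as_matrix().round(3))
p,d=capture('scene'); cv2.imwrite('pics/s7.png',cv2.resize(p[20:190,120:300,::-1],None,fx=3.4,fy=3.4))"
```

```text
eef_pos: [627.0, 174.4, 302.7]
grip_width: 0.109
eef_pos: [627.0, 174.4, 388.4]
eef_pos: [626.8, 174.5, 468.2]
eef_pos: [609.0, 76.8, 461.6]
eef_pos: [590.9, -19.9, 461.8]
eef_pos: [572.9, -116.4, 461.8]
eef_pos: [554.9, -212.9, 461.8]
eef_pos: [536.9, -309.4, 461.7]
time_s: 35.3
eef_pos: [519.6, -403.7, 462.7]
ee_rot: [-0.001, 0.718, 0.696, 0.0]
force: [0.6, 0.9, -0.5]
grip_width: 0.107
grip_force: 69.7
[ 519.64653927 -403.72815754  462.66391657] [[ 0.03   1.    -0.001]
 [ 1.    -0.03   0.001]
 [ 0.001 -0.001 -1.   ]]
```

View pics/s7.png

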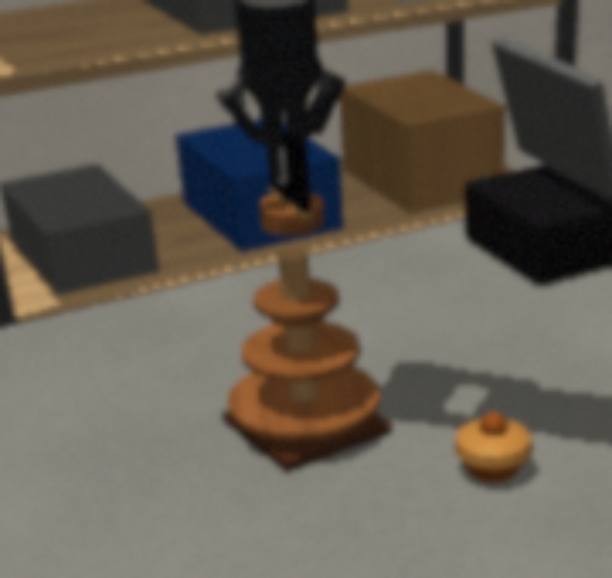

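The sign is level above the top post (crop 293,262). Settle with a small correction.

```bash
python3 -m crank '[[-0.02,-0.02,0,0,0,0,1],[-0.02,-0.02,0,0,0,0,1],[-0.02,-0.02,0,0,0,0,1],[-0.02,-0.02,0,0,0,0,1],[-0.02,-0.02,0,0,0,0,1],[-0.02,-0.02,0,0,0,0,1]]'
```

```text
time_s: 35.95
eef_pos: [517.2, -406.4, 463.2]
ee_rot: [-0.0, 0.718, 0.696, 0.0]
force: [0.1, 0.0, 0.2]
grip_width: 0.11
grip_force: 69.7
```

```bash
python3 -m crank '[[-0.01,-0.004,0.06,0,0,0,1],[-0.01,-0.004,0.12,0,0,0,1],[-0.01,-0.004,0.18,0,0,0,1],[-0.01,-0.004,0.24,0,0,0,1],[-0.01,-0.004,0.29,0,0,0,1],[-0.01,-0.004,0.34,0,0,0,1],[-0.01,-0.004,0.38,0,0,0,1],[-0.01,-0.004,0.38,0,0,0,1]]'
python3 -m crank '[[0,0,0.03,0,0,0,1],[0,0,0.05,0,0,0,1],[0,0,0.07,0,0,0,1],[0,0,0.07,0,0,0,1],[0,0,0.07,0,0,0,1]]'
```

```text
time_s: 36.75
eef_pos: [516.8, -407.4, 424.6]
ee_rot: [-0.0, 0.718, 0.696, 0.0]
force: [-0.1, 0.1, -0.8]
grip_width: 0.108
grip_force: 69.7
time_s: 37.25
eef_pos: [516.7, -407.4, 418.7]
ee_rot: [0.001, 0.718, 0.696, -0.0]
force: [-0.0, -0.8, 3.1]
grip_width: 0.11
grip_force: 70.1
```

```bash
python3 -m crank '[[0,0,0,0,0,0,0.8],[0,0,0,0,0,0,0.4],[0,0,0,0,0,0,0.4],[0,0,0,0,0,0,0.4],[0,0,0,0,0,0,0.4]]'
python3 -m crank '[[0,0,-0.2,0,0,0,0.4],[0,0,-0.5,0,0,0,0.4],[0,0,-0.8,0,0,0,0.4],[0,0,-0.8,0,0,0,0.4],[0,0,-0.8,0,0,0,0.4]]'|grep eef
python3 -m crank '[[0.9,0,0,0,0,0,0.4],[0.9,0,0,0,0,0,0.4],[0.9,0,0,0,0,0,0.4]]'|grep eef
python3 -m crank '[[0.9,0,0,0,0,0,0.4],[0.9,0,0,0,0,0,0.4],[0.9,0,0,0,0,0,0.4]]'|grep eef
python3 -m crank '[[0.9,0,0,0,0,0,0.4],[0.9,0,0,0,0,0,0.4],[0.9,0,0,0,0,0,0.4]]'|grep eef
python3 -m crank '[[0.9,0,0,0,0,0,0.4],[0.9,0,0,0,0,0,0.4],[0.9,0,0,0,0,0,0.4],[0.9,0,0,0,0,0,0.4],[0.9,0,0,0,0,0,0.4]]'
python3 - <<'E'
from h import *
p,d=capture("top"); C=cloud("top",d); b=(516,-408)
m,q=blob("top",C,282,305,b,50); print("slate",onplane("top",[q.mean(0)],292),C[m][:,2].mean(),len(q))
for z,r in((222,36),(164,60),(104,80),(44,100)):
    m,q=blob("top",C,z-8,z+8,b,r); (u,r)=cv2.minEnclosingCircle(q.astype(np.float32)); X=C[m]; print(onplane("top",[u],z),X[:,2].mean(),len(X))
p,d=capture('scene'); cv2.imwrite('pics/s8.png',cv2.resize(p[20:190,120:300,::-1],None,fx=3.4,fy=3.4))
E
```

```text
time_s: 37.75
eef_pos: [516.8, -407.5, 418.1]
ee_rot: [-0.0, 0.718, 0.696, 0.0]
force: [-0.1, 0.8, 0.5]
grip_width: 0.602
grip_force: 0.0
eef_pos: [516.8, -407.4, 498.2]
eef_pos: [520.0, -313.5, 498.0]
eef_pos: [522.6, -224.1, 497.9]
eef_pos: [525.3, -134.7, 497.8]
time_s: 39.65
eef_pos: [528.2, -49.0, 497.5]
ee_rot: [-0.0, 0.718, 0.696, -0.0]
force: [0.2, 0.4, 0.3]
grip_width: 0.6
grip_force: 0.0
slate [[ 514.76541051 -402.72425726  292.        ]] 292.6990502193068 219
[[ 514.04965361 -407.92459931  222.        ]] 222.90422302649748 555
[[ 516.7524172  -405.87728579  164.        ]] 164.75138044475247 644
[[ 517.00680191 -408.46263257  104.        ]] 104.88527097245981 1052
[[ 516.44750817 -408.62018565   44.        ]] 44.86480664531976 1281
```

View pics/s8.png

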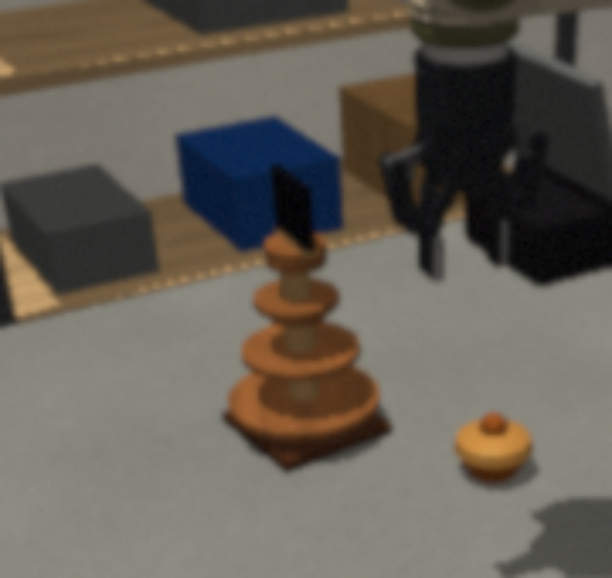

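The stand is complete and level, with the slate at crop (293,205), all heights matching, and the arm clear.

```bash
python3 -c "
from rig import ticket
print(ticket.finish_job())"
```

```text
the job is handed in; nothing more can be done
None
```

The stand is built and handed in after about 40 s of robot time: large, medium and small tiers and the black slate sign are seated at their nominal heights within about 1 mm and let go, and no move touched the jar or brioche; the hand-in returned no verdict.

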